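Transfer an oiled gear's carrier over the rail stops and latch it in the store-rail catch

TASK

The oiled gear has finished dripping. Take its carrier by the orange grip, lift it over the red-capped stop pins from the drip rail to the store rail, set it down on the store rail just past the stop pin, before the catch, and slide it along the rail into the catch until the brass bolt springs out behind the saddle and holds it against the rubber buffer; then let go. The catch is clamped at a different place each time, so feel for it: push firmly enough to latch but gently, never ramming the catch, driving its buffer solid or cocking the carrier on the rail, and do not force the carrier against rails or pins. Nothing may touch the oily gear, and the other carrier stays hanging where it is.

Things in the scene. Friction and masses are not known exactly. Their poses are not given: they have to be found in the camera images.
- drip_stand: Dark grey-green stand with the drip rail above a drip tray; fixed. Origin on the bench below the rail's middle; y along the rail, z up, x across, away from the robot (uprights and arms are on the +x side). Rail: steel bar 8 mm thick, 22 mm deep, top half-round, top line at z = 180 mm, from y = -105 to +105 mm. The store rail follows beyond the -y end, 20 to 55 mm away, not quite in line.
- drip_pin (a point): Top of the red-capped stop pin at the drip rail's -y end: 9 mm thick, 4 mm in from the rail's end, its top 17 mm above the rail top. A like pin stands at the +y end.
- store_stand: Dark grey-green stand with the store rail; fixed. Frame and rail section as the drip stand's: origin on the bench below the rail, y along it, rail top at z = 180 mm; rail from y = +105 mm (end next to the drip rail) to -160 mm. The carrier is slid towards -y into the catch, which stands behind the rail (+x side).
- store_pin (a point): Top of the red-capped stop pin at the store rail's +y end (y = +101 mm), 9 mm thick, 17 mm above the rail top.
- store_landing (a point): Point on the store rail's top line at y = +64 mm: a saddle set down with its middle here is just past the pin and before the catch at any setting.
- catch_unit: Catch: a steel rod parallel to the store rail, 25 mm behind it, with a blue carriage clamped on it. Origin on the rod behind the store stand's origin, 9 mm below rail top. NOT measured: the carriage's place on the rod. It carries a brass spring bolt, bevelled on the +y side, across the path of the saddle's back cheek, and a black rubber buffer on a spring, its face 43.5 mm beyond the bolt's flat holding face.
- catch_zone (a point): Point on the store rail's top at y = -53 mm: middle of where a latched saddle's middle may lie (+-30 mm, y = -23 to -83 mm). The bolt's holding face is 23 mm before it (y 0 to -60 mm), its bevel 15 mm more. Pushing: bevel and rubbing 1 to 5 N; the buffer adds 1 N, then 1.5 N per mm; after 2.5 mm the bolt snaps out behind the saddle, after 5 mm it is solid. At 10 N in all it is latched; 14 N is too hard.
- gear_carrier: Carrier with the gear, loose, 0.25 to 0.35 kg in all. Origin at the middle of the saddle plate's underside, which rests on the rail top; y along the rail, z up. Saddle: inverted steel U, 46 mm long (y), 22 mm wide, plate 4 mm thick, cheeks 16 mm (front) and 13 mm (back) deep, 14 mm apart inside. Lifted 20 mm, the plate clears the pins; lifted 36 mm, the cheeks too. A front strap holds the gear.
- gear_carrier_grip (a point): Middle of the orange grip on the saddle, to be pinched from above across its 12 mm (x); it is 34 mm long (y) and reaches from 4 to 50 mm above the carrier's origin. This point is 30 mm above the origin, 26 mm above the plate. If it swung askew in the grip, it settles level when let go on a rail. Axes as the carrier's.
- gear: Oily gear wheel, 66 mm across, bolted to the strap below the rail; its axis is 107 mm below the carrier's origin and its upper edge hangs 52 mm below the rail's underside: lift the carrier less than 48 mm while it is over a rail. Origin at the middle of its front face, z along its axis.
- bearing_carrier_grip (a point): Middle of the blue grip of the other, alike carrier (with a ball bearing), hanging on the +y part of the drip rail. It must stay.

How it is judged:
By the outcome, as a careful person would: the job done as asked, in the order asked, and still so for the second after the job is handed in, with the robot touching nothing.
It also fails if it takes over 72 s, if anything falls off the work surface, if the arm or the gripper's body presses on something with over 40 N, if the wrist force passes 120 N, or if a joint passes its speed limit or range.

ROBOT

A 6-joint arm with a two-finger parallel gripper is mounted at the origin on a cart in front of the work surface, level with it; the furniture and walls round the work are solid. World frame = base frame: x ahead of the robot, y to its left, z up, the work surface at z = 0. Lengths are in m, angles in rad, forces in N, time in s.
With the tool pointing down it reaches from about 0.425 to 0.95 m from the base axis. Payload 3.5 kg.
Tool frame: the origin (TCP) lies midway between the tips of the shut fingers; the grasp point (between the pads) lies 19 mm behind it; z points along the fingers, y is the line along which they close (so a half turn about z gives the same grasp; the last joint's range is limited). The gripper opens to 85 mm and grips with 20 to 120 N. Pads are 22 mm wide; open, the fingers measure 114 mm over their backs; the gripper's body (76 mm by 85 mm) begins 54 mm behind the grasp point. The pads swing forward as they close: fully open they stand 13 mm farther back than shut.
Start: joints at [-1.363, 0.286, 1.577, -0, 1.279, -0.15], TCP at [0.236, -0.632, 0.231] pointing down, gripper open.
Joint ranges: [-2.77, 2.77], [-0.9, 2.22], [0.21, 2.48], [-1.53, 4.67], [0.24, 2.81], [-2.84, 2.84]. Speed limits (rad/s): [2.79, 2.79, 3.14, 3.14, 3.14, 3.14].

INTERFACE

Orientations are given as a unit quaternion [x, y, z, w].
In Python, from plant import * gives the robot as it stands.
- The arm moves only by the tool move_arm, never from a script. Its argument "moves" is a list of rows, each a list of 3 entries, a list of its own where there are three numbers: the opening, from 0 (shut) to 1 (fully open), then the shift along the tool's x, y, z in m, then the turn, a rotation vector about the tool's x, y, z in rad. A call has exactly 10 rows; each row shifts and turns the commanded pose from where the row before left it, along the tool's axes as they then stand; what a row does not reach is not made up. A row lasts 1/12 s, in which the tool goes at most 41.7 mm and 7.16 degrees, less where a joint would pass 70% of its speed; a pose out of reach is approached as far as the arm can. A call is refused whole if a number of a shift passes 0.0417 or a number of a turn 0.125, either way. A call with a gripper value outside its range is refused whole. The fingers move at their own pace and stop on an object; "grip_force" is the grip in N (left out, the last holds). Time passes only in rows, so rows that do not move let the fingers close, or fill a call up. It gives the time, the measured TCP pose, the force, the opening and the grip force at its end, in the units of the state.
- get_state(): the state, without advancing time (a new reading comes with each control period).
- read_camera(name): name is "scene" or "top" or "wrist"; returns the picture (480x640x3 uint8, red, green, blue); there is no depth.
- camera_params(name): a dict with "fx", "fy", "cx", "cy" (pixels), "rvec" (rotation vector, rad) and "tvec" (3), from world to camera coordinates, as OpenCV has them; the wrist camera has in their place "tool_from_camera" (4x4, takes a point from camera to tool coordinates, whose origin is the TCP and whose axes are the flange's). Camera axes: x right, y down, z forward; pixel columns grow to the right and rows downward; lengths in m; the calibration is good to about 2 mm. A picture is of the moment at which its call begins: read the wrist's pose just before it. camera_params takes no time and is no camera call.
- sign_off(): hands the job in; it is judged then, once.
The state is a dict: "time": time; "qpos": joint angles; "dq": joint speeds; "joint_efforts": joint torques, N m; "eef_pos": TCP position; "tcp_rot": TCP orientation; "contact_force": force on the tool from outside, world axes, zero at the start; "wrist_torque": the same for the moment, N m; "opening": opening from 0.0 (shut) to 1.0 (fully open); "finger_force": force on a finger pad.
Only numpy, scipy, OpenCV 4.12 (cv2) and the standard library are available. Lean on these libraries where they do the work, as an engineer would, in place of code of your own. Each camera call takes 0.05 s, during which the arm holds its last target. There are 200 camera calls.

## Working session

There is one attempt and no reset: what is moved stays moved. The work goes in short steps, Python scripts to look and compute and a tool call to move; the robot and the scene stay as the last step left them, time stands still between calls to the robot, and variables do not carry over. Pictures are saved under pics/ and viewed, at most 10 in all, crops included, and the job is handed in when it is done.

Besides the shell and the picture viewer there is one more tool, called after "Call:" as name(argument=value, ...) on one line, values as JSON. move_arm: Moves the arm, as the interface text tells. Its arguments: {"type":"object","properties":{"moves":{"type":"array"},"grip_force":{"type":"number"}},"required":["moves"]}

```bash
mkdir -p pics; ls
python3 - <<'E'
from plant import *
import cv2
s=get_state();print({k:np.round(v,4).tolist() if 'np' in globals() else v for k,v in s.items()} if 0 else s)
for n in("scene","top"):
    cv2.imwrite(f"pics/{n}0.png",cv2.cvtColor(read_camera(n),cv2.COLOR_RGB2BGR)); print(n,camera_params(n))
print(camera_params("wrist"))
E
```

```text
pics
{'time': 0.0, 'qpos': array([-1.36298519e+00,  2.87174787e-01,  1.57821714e+00, -1.70352196e-05,
        1.27863182e+00, -1.49983888e-01]), 'dq': array([ 3.72962951e-04, -4.76956391e-05, -1.03808537e-03, -1.54924965e-04,
        1.50596920e-03, -4.96853874e-04]), 'joint_efforts': array([ 1.70171870e-05, -4.05984664e+01, -2.92625266e+01, -1.46999441e-04,
        5.85648901e-03,  3.24617837e-06]), 'eef_pos': array([ 0.23628317, -0.63156476,  0.22991939]), 'tcp_rot': array([ 9.84039307e-01,  1.77947084e-01, -4.32912632e-05, -1.21480417e-03]), 'contact_force': array([-0.67554834,  0.08282687,  0.52810653]), 'wrist_torque': array([ 0.07201764,  0.03045603, -0.05064429]), 'finger_force': 0.0, 'opening': 1.000315037162766}
scene {'fx': 584.048590486291, 'fy': 584.048590486291, 'cx': 324.13715671830585, 'cy': 226.5871092305204, 'rvec': array([ 0.87825943, -2.10183201,  1.4044417 ]), 'tvec': array([0.3098031 , 0.293209  , 0.76426702])}
top {'fx': 541.4910610864655, 'fy': 541.4910610864655, 'cx': 318.0543536206243, 'cy': 236.29385205773832, 'rvec': array([ 2.17674432, -2.1456647 ,  0.15197671]), 'tvec': array([-0.05460761,  0.50114705,  1.01654949])}
{'fx': 396.2422310937119, 'fy': 396.2422310937119, 'cx': 323.3013830202475, 'cy': 237.6626066027982, 'tool_from_camera': array([[-9.56824283e-04, -9.47589323e-01, -3.19489530e-01,
         8.27584387e-02],
       [ 9.99999521e-01, -8.41332697e-04, -4.99502891e-04,
        -3.04232250e-04],
       [ 2.04526618e-04, -3.19489855e-01,  9.47589674e-01,
        -1.42095111e-01],
       [ 0.00000000e+00,  0.00000000e+00,  0.00000000e+00,
         1.00000000e+00]])}
```

View pics/scene0.png

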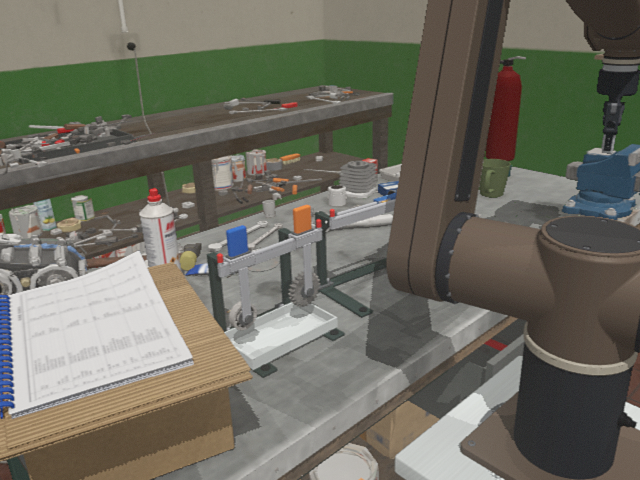

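View pics/top0.png

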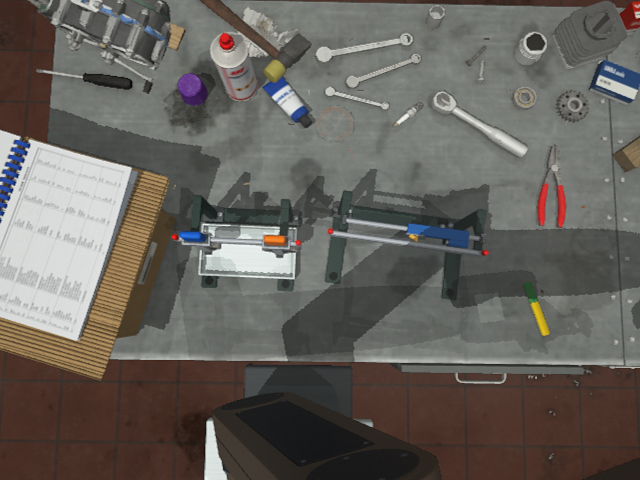

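The scene view shows the blue grip at (237,240) and the orange at (302,219). In the top view the drip rail's red pins are at (176,237) and (298,242), the orange grip is at (274,240), the store pins at (331,231) and (486,253), and the blue catch carriage near (440,235).

```bash
cat > h.py <<'E'
import numpy as np, cv2
from scipy.spatial.transform import Rotation as R
def ray(p,uv,pose=None):
    if 'rvec' in p:
        M=cv2.Rodrigues(p['rvec'])[0]; o=-M.T@p['tvec']; A=M.T
    else:
        T=p['tool_from_camera']; Q=R.from_quat(pose[1]).as_matrix(); o=pose[0]+Q@T[:3,3]; A=Q@T[:3,:3]
    d=A@np.array([(uv[0]-p['cx'])/p['fx'],(uv[1]-p['cy'])/p['fy'],1]); return o,d
def onz(p,uv,z,pose=None):
    o,d=ray(p,uv,pose); return o+d*(z-o[2])/d[2]
def blobs(im,lo,hi,amin=8,roi=None):
    h=cv2.cvtColor(im,cv2.COLOR_RGB2HSV); m=cv2.inRange(h,lo,hi)
    if lo[0]==0 and hi[0]<8: m|=cv2.inRange(h,(174,lo[1],lo[2]),(180,255,255))
    if roi: 
        k=np.zeros_like(m);k[roi[1]:roi[3],roi[0]:roi[2]]=1;m*=k
    n,l,s,c=cv2.connectedComponentsWithStats(m)
    return [(np.round(c[i],1).tolist(),s[i].tolist()) for i in range(1,n) if s[i][4]>=amin],l
E
cat > m.py <<'E'
from plant import *
from h import *
p=camera_params("top");im=cv2.cvtColor(cv2.imread("pics/top0.png"),cv2.COLOR_BGR2RGB)
for nm,lo,hi,z in(("red",(0,150,100),(5,255,255),.195),("orange",(8,180,120),(18,255,255),.230),("blue",(100,150,80),(120,255,255),.230),("brass",(18,100,100),(30,255,255),.17)):
    for c,s in blobs(im,lo,hi,8,(165,190,500,270))[0]: print(nm,c,s,onz(p,c,z).round(4))
E
python3 m.py
python3 - <<'E'
from h import *
E
```

```text
red [330.0, 230.4] [328, 228, 5, 6, 23] [ 0.491  -0.0649  0.195 ]
red [174.0, 236.6] [171, 234, 7, 6, 30] [0.4769 0.1891 0.195 ]
red [297.9, 242.0] [296, 240, 5, 5, 20] [ 0.4711 -0.0127  0.195 ]
red [485.2, 252.0] [482, 250, 7, 5, 24] [ 0.4593 -0.3191  0.195 ]
orange [274.4, 239.7] [264, 235, 21, 10, 177] [0.4701 0.0232 0.23  ]
blue [441.4, 233.8] [407, 223, 62, 25, 716] [ 0.4834 -0.2393  0.23  ]
blue [192.2, 235.9] [180, 231, 26, 11, 230] [0.4741 0.1518 0.23  ]
brass [413.5, 237.2] [409, 234, 9, 8, 46] [ 0.4851 -0.2066  0.17  ]
```

Call:
move_arm(moves=[[0.5, [0, 0, -0.01], [0, 0, -0.1184]], [0.5, [0, 0, -0.01], [0, 0, -0.1184]], [0.5, [0, 0, -0.01], [0, 0, -0.1184]], [0.5, [0, 0, -0.01], [0, 0, -0.1184]], [0.5, [0, 0, -0.01], [0, 0, -0.1184]], [0.5, [0, 0, -0.01], [0, 0, -0.1184]], [0.5, [0, 0, -0.01], [0, 0, -0.1184]], [0.5, [0, 0, -0.01], [0, 0, -0.1184]], [0.5, [0, 0, -0.01], [0, 0, -0.1184]], [0.5, [0, 0, -0.01], [0, 0, -0.1184]]])

```text
time: 0.93
eef_pos: [0.2363, -0.6319, 0.331]
tcp_rot: [0.715, 0.699, 0.0, -0.001]
contact_force: [0.4, -0.0, 0.1]
opening: 0.501
finger_force: 0.0
```

```bash
cat >> h.py <<'E'
def rel(s,target,yaw):
    "shift in tool axes to target TCP and rotvec to tool-down with tool x at world yaw"
    Q=R.from_quat(s['tcp_rot']); T=R.from_euler('z',yaw)*R.from_euler('x',np.pi)
    return Q.inv().apply(np.array(target)-s['eef_pos']).round(4),(Q.inv()*T).as_rotvec().round(4)
YD=np.pi/2-.0287; YS=np.pi/2-.124
E
python3 -c "
from plant import *
from h import *
s=get_state();print(s['eef_pos'],s['qpos'],rel(s,[.475,.023,.33],YD))"
```

```text
[ 0.2363441  -0.63192919  0.33096555] [-1.36300456e+00  2.32048912e-01  1.46259012e+00 -2.71281326e-05
  1.44837747e+00 -1.33985642e+00] (array([0.6603, 0.2234, 0.0018]), array([-0.0004, -0.0014,  0.0056]))
```

Call:
move_arm(moves=[[0.5, [0.033, 0.0165, 0], [0, 0, 0]], [0.5, [0.033, 0.0165, 0], [0, 0, 0]], [0.5, [0.033, 0.0165, 0], [0, 0, 0]], [0.5, [0.033, 0.0165, 0], [0, 0, 0]], [0.5, [0.033, 0.0165, 0], [0, 0, 0]], [0.5, [0.033, 0.0165, 0], [0, 0, 0]], [0.5, [0.033, 0.0165, 0], [0, 0, 0]], [0.5, [0.033, 0.0165, 0], [0, 0, 0]], [0.5, [0.033, 0.0165, 0], [0, 0, 0]], [0.5, [0.033, 0.0165, 0], [0, 0, 0]]])

```text
time: 1.77
eef_pos: [0.4112, -0.3052, 0.3308]
tcp_rot: [0.717, 0.697, 0.0, -0.0]
contact_force: [0.3, 0.6, 0.2]
opening: 0.505
finger_force: 0.0
```

Call:
move_arm(moves=[[0.5, [0.033, 0.0058, 0], [0, 0, 0]], [0.5, [0.033, 0.0058, 0], [0, 0, 0]], [0.5, [0.033, 0.0058, 0], [0, 0, 0]], [0.5, [0.033, 0.0058, 0], [0, 0, 0]], [0.5, [0.033, 0.0058, 0], [0, 0, 0]], [0.5, [0.033, 0.0058, 0], [0, 0, 0]], [0.5, [0.033, 0.0058, 0], [0, 0, 0]], [0.5, [0.033, 0.0058, 0], [0, 0, 0]], [0.5, [0.033, 0.0058, 0], [0, 0, 0]], [0.5, [0.033, 0.0058, 0], [0, 0, 0]]])

```text
time: 2.6
eef_pos: [0.4782, 0.0228, 0.3309]
tcp_rot: [0.717, 0.697, -0.0, -0.0]
contact_force: [1.1, 0.0, -0.4]
opening: 0.499
finger_force: 0.0
```

```bash
cat > w.py <<'E'
from plant import *
from h import *
import sys
s=get_state();im=read_camera("wrist");cv2.imwrite(sys.argv[1],cv2.cvtColor(im,cv2.COLOR_RGB2BGR))
p=camera_params("wrist");pose=(s['eef_pos'],s['tcp_rot'])
print(s['eef_pos'].round(4),s['qpos'].round(3),rel(s,[.475,.023,.33],YD))
for nm,lo,hi,z in(("red",(0,150,80),(5,255,255),.195),("orange",(8,180,100),(18,255,255),.230),("blue",(100,150,60),(120,255,255),.230),("brass",(18,100,100),(30,255,255),.17)):
    for c,t in blobs(im,lo,hi,80)[0]: print(nm,c,t,onz(p,c,z,pose).round(4))
E
python3 w.py pics/w1.png
```

```text
[0.4782 0.0228 0.3309] [-0.165 -0.221  1.918 -0.     1.445 -0.136] (array([ 0.0001, -0.0032,  0.0009]), array([-0.0005, -0.0001, -0.0003]))
red [610.7, 83.4] [600, 64, 40, 50, 173] [0.6692 0.1127 0.195 ]
red [315.8, 267.2] [310, 261, 12, 13, 132] [ 0.4717 -0.0117  0.195 ]
red [342.8, 324.7] [338, 317, 11, 16, 148] [ 0.4914 -0.0621  0.195 ]
orange [315.0, 230.2] [306, 199, 18, 63, 1005] [0.4732 0.0288 0.23  ]
blue [313.9, 24.1] [303, 0, 22, 52, 999] [0.477  0.1471 0.23  ]
blue [613.3, 149.5] [597, 128, 32, 45, 705] [0.6546 0.0744 0.23  ]
blue [558.1, 197.5] [544, 184, 29, 29, 464] [0.6261 0.0457 0.23  ]
blue [353.5, 438.7] [345, 429, 18, 17, 161] [ 0.497  -0.1426  0.23  ]
brass [632.8, 149.5] [622, 132, 18, 37, 409] [0.7121 0.0662 0.17  ]
brass [311.8, 237.9] [309, 219, 7, 38, 120] [0.4685 0.0035 0.17  ]
brass [336.6, 441.7] [331, 433, 12, 16, 129] [ 0.4845 -0.2072  0.17  ]
```

View pics/w1.png

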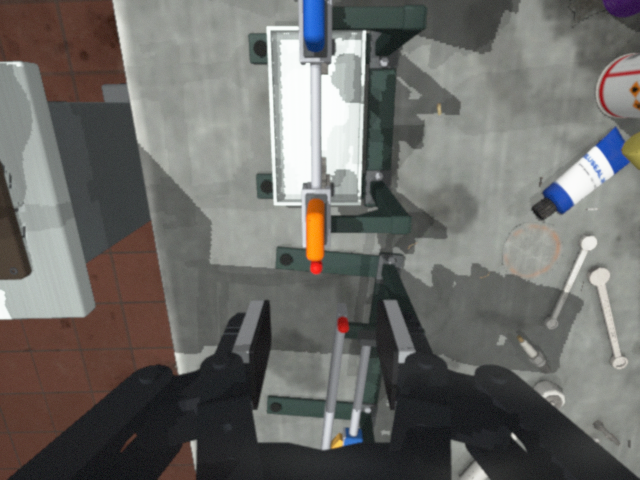

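The wrist view shows the orange grip at (315,230), the drip pin at (316,267), the store pin at (343,325), and the catch carriage with its brass bolt near (345,440). This agrees with the top view to within 2 mm. Next I find the grip's end edges and the rail lines.

```bash
python3 -c "
from plant import *
from h import *
s=get_state();p=camera_params('wrist');pose=(s['eef_pos'],s['tcp_rot'])
for uv in((315,262),(315,199),(306,240),(324,240),(306,258),(324,258)): print(uv,onz(p,uv,.23,pose).round(4))
t=camera_params('top')
for uv in((264,240),(285,240),(274,235),(274,245)): print(uv,onz(t,uv,.23).round(4))
im=cv2.imread('pics/w1.png')[185:275,280:350];cv2.imwrite('pics/w1c.png',cv2.resize(im,None,fx=6,fy=6,interpolation=0))
"
```

```text
(315, 262) [0.473  0.0121 0.23  ]
(315, 199) [0.4744 0.0546 0.23  ]
(306, 240) [0.4677 0.0276 0.23  ]
(324, 240) [0.4794 0.0273 0.23  ]
(306, 258) [0.4672 0.0151 0.23  ]
(324, 258) [0.479  0.0148 0.23  ]
(264, 240) [0.4693 0.0395 0.23  ]
(285, 240) [0.4698 0.0066 0.23  ]
(274, 235) [0.4775 0.024  0.23  ]
(274, 245) [0.4617 0.0237 0.23  ]
```

View pics/w1c.png

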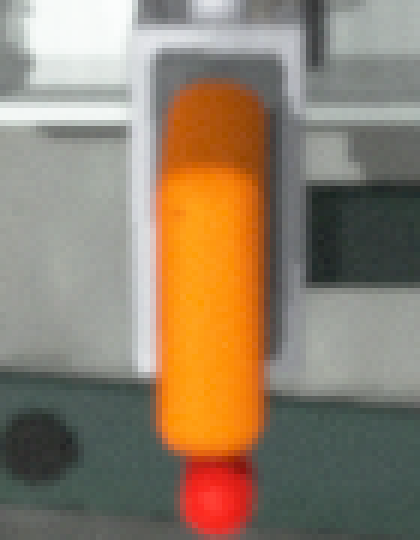

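The close crop shows the grip's top face centred at (315.5,237), with its 33 mm by 12 mm measured size matching. That puts the grip centre at about (0.473, 0.028).

Call:
move_arm(moves=[[0.4, [0.0045, -0.005, 0], [0, 0, 0]], [0.4, [0, 0, 0.02], [0, 0, 0]], [0.4, [0, 0, 0.02], [0, 0, 0]], [0.4, [0, 0, 0.02], [0, 0, 0]], [0.4, [0, 0, 0.02], [0, 0, 0]], [0.4, [0, 0, 0.015], [0, 0, 0]], [0.4, [0, 0, 0.01], [0, 0, 0]], [0.4, [0, 0, 0], [0, 0, 0]], [0.4, [0, 0, 0], [0, 0, 0]], [0.4, [0, 0, 0], [0, 0, 0]]])

```text
time: 3.48
eef_pos: [0.4742, 0.0252, 0.2276]
tcp_rot: [0.717, 0.697, 0.001, 0.001]
contact_force: [0.1, -0.3, 1.4]
opening: 0.398
finger_force: 0.0
```

```bash
python3 w.py pics/w2.png
```

```text
[0.4742 0.0252 0.2276] [-0.161 -0.166  2.058 -0.     1.248 -0.131] (array([-0.0023,  0.0011, -0.1024]), array([ 0.0019,  0.0004, -0.0008]))
red [357.9, 422.9] [350, 410, 17, 27, 357] [ 0.491  -0.0595  0.195 ]
orange [319.4, 304.7] [306, 251, 28, 107, 2761] [0.4731 0.0331 0.23  ]
blue [319.1, 11.4] [302, 0, 34, 27, 742] [0.4765 0.1354 0.23  ]
blue [623.2, 223.7] [603, 206, 37, 38, 809] [0.586  0.0629 0.23  ]
```

View pics/w2.png

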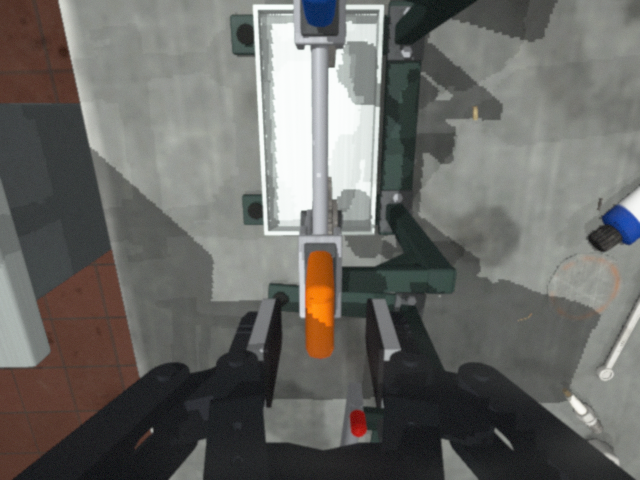

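The grip sits centred between the fingers: its top face spans roughly rows 285–358 at column 320, and the store pin is at (358,423).

```bash
python3 -c "
from plant import *
from h import *
s=get_state();p=camera_params('wrist');pose=(s['eef_pos'],s['tcp_rot'])
for uv in((319.5,357),(319.5,285),(319.5,321)): print(uv,onz(p,uv,.23,pose).round(4))
print(s['eef_pos'],s['contact_force'],rel(s,[.473,.0275,.191],YD))
"
```

```text
(319.5, 357) [0.4725 0.0087 0.23  ]
(319.5, 285) [0.4736 0.0415 0.23  ]
(319.5, 321) [0.4731 0.0257 0.23  ]
[0.47436642 0.02530687 0.22784221] [0.4583589  0.3370937  0.79410344] (array([ 0.0022, -0.0015,  0.0368]), array([ 0.0026,  0.0004, -0.0007]))
```

Call:
move_arm(grip_force=45, moves=[[0.4, [0, -0.001, 0.012], [0, 0, 0]], [0.4, [0, 0, 0.012], [0, 0, 0]], [0.4, [0, 0, 0.008], [0, 0, 0]], [0.4, [0, 0, 0.004], [0, 0, 0]], [0.4, [0, 0, 0], [0, 0, 0]], [0.25, [0, 0, 0], [0, 0, 0]], [0.2, [0, 0, 0], [0, 0, 0]], [0, [0, 0, 0], [0, 0, 0]], [0, [0, 0, 0], [0, 0, 0]], [0, [0, 0, 0], [0, 0, 0]]])

```text
time: 4.37
eef_pos: [0.473, 0.0257, 0.1909]
tcp_rot: [0.717, 0.697, 0.0, 0.0]
contact_force: [-0.7, 1.3, 1.2]
opening: 0.136
finger_force: 44.9
```

```bash
python3 -c "
from plant import *
from h import *
s=get_state();print(s,rel(s,[.473,.0255,.2335],YD))
"
```

```text
{'time': 4.3667, 'qpos': array([-1.60496611e-01, -1.31284075e-01,  2.09707566e+00,  4.84359019e-05,
        1.17460703e+00, -1.31512505e-01]), 'dq': array([-0.00150851, -0.00152971,  0.00094144,  0.0008009 , -0.0014101 ,
       -0.00084119]), 'joint_efforts': array([-7.15248490e-03, -2.25451666e+01, -2.76900834e+01, -8.84016452e-03,
        3.55045265e-02,  1.19043532e-03]), 'eef_pos': array([0.472974  , 0.02565562, 0.19087404]), 'tcp_rot': array([7.17285974e-01, 6.96778641e-01, 3.74180238e-04, 4.65748453e-04]), 'contact_force': array([-0.67754926,  1.25305192,  1.20406364]), 'wrist_torque': array([-0.01983957, -0.03854068,  0.03417149]), 'finger_force': 44.852439165115356, 'opening': 0.13567534181098292} (array([-0.0002,  0.0001, -0.0426]), array([ 0.0012,  0.0001, -0.0003]))
```

Call:
move_arm(moves=[[0, [0, 0, -0.002], [0, 0, 0]], [0, [0, 0, -0.004], [0, 0, 0]], [0, [0, 0, -0.006], [0, 0, 0]], [0, [0, 0, -0.006], [0, 0, 0]], [0, [0, 0, -0.006], [0, 0, 0]], [0, [0, 0, -0.006], [0, 0, 0]], [0, [0, 0, -0.006], [0, 0, 0]], [0, [0, 0, -0.004], [0, 0, 0]], [0, [0, 0, -0.002], [0, 0, 0]], [0, [0, 0, 0], [0, 0, 0]]])

```text
time: 5.2
eef_pos: [0.4729, 0.0257, 0.233]
tcp_rot: [0.717, 0.697, 0.0, 0.0]
contact_force: [-0.1, -1.2, -2.7]
opening: 0.138
finger_force: 44.6
```

Run:
```python
from plant import *
from h import *
s=get_state();print(s['eef_pos'],s['contact_force'],s['wrist_torque'],s['opening'])
a=read_camera('scene');b=read_camera('wrist')
im=np.zeros((480,800,3),np.uint8); im[:,:400]=cv2.resize(a[180:360,190:340],(400,480)); im[:,400:]=cv2.resize(b[160:480,190:457],(400,480))
cv2.imwrite('pics/l1.png',im[:,:,::-1])
```

```text
[0.47289837 0.02565913 0.23304317] [-0.09322289 -1.19344725 -2.72896029] [-0.00956382  0.00185217 -0.06244186] 0.1378149776113585
```

View pics/l1.png

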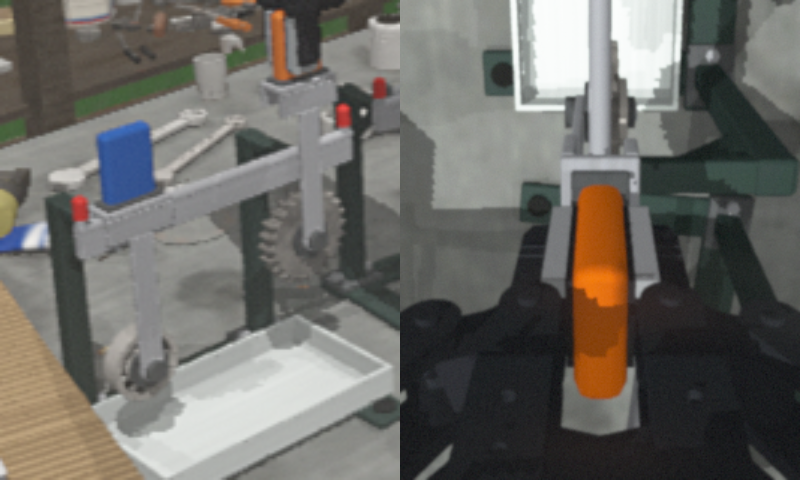

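The carrier is lifted level and its saddle is clear of the rail, with the gear hanging below. Now I measure the store rail's line in the saved wrist and top pictures.

Run:
```python
from plant import *
from h import *
pw=camera_params('wrist');pt=camera_params('top')
pose=(np.array([.4782,.0228,.3309]),np.array([.717,.697,0,0])/np.hypot(.717,.697))
g=cv2.imread('pics/w1.png').astype(int)
for r in range(335,446,15):
    print(r,g[r,316:352].mean(1).astype(int).tolist())
t=cv2.imread('pics/top0.png').astype(int)
for c in (340,360,380,400,420,440,460,475):
    r0=int(231+(c-331)*.142)-8; print(c,r0,t[r0:r0+18,c].mean(1).astype(int).tolist())
```

```text
335 [101, 102, 103, 104, 99, 101, 96, 96, 97, 99, 98, 97, 101, 98, 101, 101, 99, 97, 95, 106, 117, 130, 139, 149, 147, 143, 136, 124, 96, 57, 45, 44, 47, 45, 47, 49]
350 [81, 82, 79, 83, 85, 87, 89, 91, 92, 93, 95, 98, 98, 96, 94, 98, 98, 100, 116, 125, 134, 141, 141, 143, 134, 128, 113, 102, 99, 105, 103, 101, 93, 84, 77, 79]
365 [112, 114, 112, 116, 122, 128, 136, 143, 145, 145, 145, 145, 138, 132, 111, 101, 113, 120, 131, 141, 139, 141, 137, 134, 133, 142, 149, 147, 145, 148, 145, 139, 132, 125, 126, 124]
380 [113, 112, 114, 115, 117, 120, 118, 122, 121, 130, 129, 125, 110, 105, 107, 122, 131, 138, 142, 142, 136, 133, 134, 141, 139, 138, 137, 142, 143, 146, 147, 148, 147, 148, 148, 148]
395 [145, 147, 152, 153, 155, 158, 157, 156, 154, 146, 127, 104, 106, 120, 130, 139, 141, 142, 135, 132, 132, 138, 143, 142, 144, 145, 148, 149, 151, 155, 156, 160, 159, 158, 155, 154]
410 [75, 72, 72, 72, 70, 72, 71, 80, 100, 117, 111, 118, 126, 134, 141, 140, 138, 128, 112, 87, 71, 71, 74, 71, 69, 71, 70, 71, 69, 74, 70, 70, 69, 69, 72, 88]
425 [146, 147, 147, 144, 150, 148, 144, 141, 156, 188, 2
[... 311 characters left out ...]
4]
340 224 [70, 71, 71, 70, 67, 50, 50, 85, 159, 185, 196, 157, 106, 94, 63, 66, 67, 67]
360 227 [108, 108, 104, 103, 112, 107, 102, 108, 165, 192, 183, 149, 95, 102, 96, 97, 102, 107]
380 229 [99, 94, 90, 86, 88, 98, 102, 102, 125, 170, 196, 174, 149, 106, 123, 136, 133, 82]
400 232 [56, 58, 60, 61, 62, 67, 82, 90, 139, 177, 197, 164, 123, 101, 80, 81, 81, 81]
420 235 [100, 71, 63, 64, 66, 80, 78, 85, 110, 117, 117, 94, 75, 75, 77, 77, 78, 76]
440 238 [54, 77, 85, 85, 81, 75, 77, 89, 111, 117, 108, 91, 72, 75, 78, 78, 79, 80]
460 241 [70, 69, 72, 70, 65, 59, 61, 88, 115, 123, 103, 91, 70, 54, 45, 50, 54, 54]
475 243 [44, 45, 49, 48, 44, 44, 48, 86, 115, 121, 105, 89, 72, 77, 78, 81, 82, 83]
```

Run:
```python
from plant import *
from h import *
pw=camera_params('wrist');pt=camera_params('top')
pose=(np.array([.4782,.0228,.3309]),np.array([.717,.697,0,0])/np.hypot(.717,.697))
W=np.array([onz(pw,uv,.178,pose) for uv in((339.7,335),(338,350),(330,410),(328.3,425),(326,440))])
T=np.array([onz(pt,uv,.178) for uv in((340,233.6),(360,236.5),(380,239.2),(400,241.8),(420,244.2),(440,247.1),(460,250),(475,252))])
for n,P in(('w',W),('t',T)):
    k=np.polyfit(P[:,1],P[:,0],1); print(n,k,np.polyval(k,[-.0635,-.1,-.218]).round(4),P.round(4)[[0,-1]].tolist())
s=get_state()
for pin in (np.array([.491,-.0635]),):
    yh=np.array([np.sin(.124),np.cos(.124)]); L=pin-37*yh/1000
    print(L); print(rel(s,[*L,.233],YS))
```

```text
w [0.12956431 0.50022301] [0.492  0.4873 0.472 ] [[0.4895, -0.0823, 0.178], [0.4746, -0.1965, 0.178]]
t [0.1208324  0.49806512] [0.4904 0.486  0.4717] [[0.4883, -0.0822, 0.178], [0.4608, -0.3076, 0.178]]
[ 0.48642375 -0.10021591]
(array([-0.1255,  0.0176, -0.0009]), array([-0.0003, -0.    ,  0.095 ]))
```

Call:
move_arm(moves=[[0, [-0.003, 0, 0], [0, 0, 0]], [0, [-0.007, 0, 0], [0, 0, 0]], [0, [-0.009, 0, 0], [0, 0, 0]], [0, [-0.01, 0, 0], [0, 0, 0]], [0, [-0.01, 0, 0], [0, 0, 0]], [0, [-0.01, 0, 0], [0, 0, 0]], [0, [-0.009, 0, 0], [0, 0, 0]], [0, [-0.007, 0, 0], [0, 0, 0]], [0, [-0.003, 0, 0], [0, 0, 0]], [0, [0, 0, 0], [0, 0, 0]]])

```text
time: 6.13
eef_pos: [0.4706, -0.0431, 0.2323]
tcp_rot: [0.718, 0.696, -0.0, 0.0]
contact_force: [0.1, 0.3, -2.6]
opening: 0.135
finger_force: 44.6
```

Run:
```python
from plant import *
from h import *
s=get_state();print(s['eef_pos'],s['contact_force'],rel(s,[.4939,-.042,.233],YS))
```

```text
[ 0.4706209  -0.04311022  0.23233383] [ 0.07910616  0.29721529 -2.63807597] (array([ 0.0018,  0.0232, -0.0007]), array([-0.    ,  0.    ,  0.0937]))
```

Call:
move_arm(moves=[[0, [0, 0.002, 0], [0, 0, 0.01]], [0, [0, 0.004, 0], [0, 0, 0.015]], [0, [0, 0.0055, 0], [0, 0, 0.02]], [0, [0, 0.0055, 0], [0, 0, 0.02]], [0, [0, 0.004, 0], [0, 0, 0.015]], [0, [0.001, 0.0025, -0.001], [0, 0, 0.0137]], [0, [0, 0, 0], [0, 0, 0]], [0, [0, 0, 0], [0, 0, 0]], [0, [0, 0, 0], [0, 0, 0]], [0, [0, 0, 0], [0, 0, 0]]])

```text
time: 6.97
eef_pos: [0.494, -0.0428, 0.2332]
tcp_rot: [0.749, 0.662, -0.0, -0.0]
contact_force: [-0.0, 0.2, -2.8]
opening: 0.13
finger_force: 44.6
```

Run:
```python
from plant import *
from h import *
s=get_state();print(s['eef_pos'],s['contact_force'],rel(s,[.4866,-.1005,.233],YS))
```

```text
[ 0.49398332 -0.04278163  0.23324009] [-7.23265846e-04  1.87444273e-01 -2.79337619e+00] (array([-0.0582, -0.0003,  0.0002]), array([-0.0003, -0.0001,  0.0013]))
```

Call:
move_arm(moves=[[0, [-0.003, 0, 0], [0, 0, 0]], [0, [-0.006, 0, 0], [0, 0, 0]], [0, [-0.008, 0, 0], [0, 0, 0]], [0, [-0.009, 0, 0], [0, 0, 0]], [0, [-0.009, 0, 0], [0, 0, 0]], [0, [-0.009, 0, 0], [0, 0, 0]], [0, [-0.008, 0, 0], [0, 0, 0]], [0, [-0.005, 0, 0], [0, 0, 0]], [0, [-0.002, 0, 0], [0, 0, 0]], [0, [0, 0, 0], [0, 0, 0]]])

```text
time: 7.8
eef_pos: [0.4869, -0.102, 0.2333]
tcp_rot: [0.749, 0.662, 0.0, -0.0]
contact_force: [-0.8, 0.3, -2.4]
opening: 0.138
finger_force: 44.6
```

```bash
python3 w.py pics/w3.png
python3 - <<'E'
import cv2, numpy as np
from plant import *
b=cv2.imread('pics/w3.png');a=read_camera('top')[:,:,::-1];c=read_camera('scene')[:,:,::-1]
im=np.zeros((480,800,3),np.uint8); im[:,:400]=cv2.resize(b[160:480,190:457],(400,480)); im[:240,400:]=cv2.resize(a[180:300,280:480],(400,240)); im[240:,400:]=cv2.resize(c[160:280,240:440],(400,240))
cv2.imwrite('pics/l2.png',im)
E
```

```text
[ 0.4869 -0.102   0.2333] [-0.411 -0.114  2.002  0.     1.254 -0.287] (array([ 0.1226, -0.0272, -0.0967]), array([-0.0001, -0.0001, -0.095 ]))
red [263.6, 96.5] [253, 86, 23, 21, 375] [ 0.4724 -0.0136  0.195 ]
red [323.1, 205.3] [314, 194, 19, 23, 334] [ 0.4917 -0.0643  0.195 ]
orange [323.3, 355.5] [305, 284, 37, 141, 4704] [ 0.4846 -0.1216  0.23  ]
blue [627.1, 43.8] [606, 25, 34, 46, 889] [ 0.5999 -0.0136  0.23  ]
brass [342.7, 417.9] [332, 405, 17, 22, 181] [ 0.4859 -0.212   0.17  ]
```

View pics/l2.png

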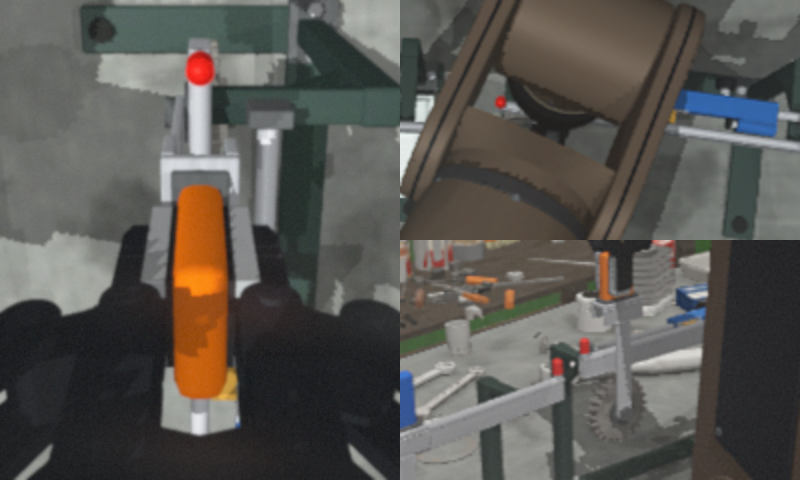

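The saddle hangs centred over the store rail, with the red pin at (323,205) in the wrist view about 38 mm behind the grip and the brass bolt ahead. I lower it now.

Call:
move_arm(moves=[[0, [0, 0, 0.003], [0, 0, 0]], [0, [0, 0, 0.006], [0, 0, 0]], [0, [0, 0, 0.007], [0, 0, 0]], [0, [0, 0, 0.007], [0, 0, 0]], [0, [0, 0, 0.006], [0, 0, 0]], [0, [0, 0, 0.005], [0, 0, 0]], [0, [0, 0, 0.003], [0, 0, 0]], [0, [0, 0, 0.002], [0, 0, 0]], [0, [0, 0, 0.001], [0, 0, 0]], [0, [0, 0, 0], [0, 0, 0]]])

```text
time: 8.78
eef_pos: [0.487, -0.1014, 0.1933]
tcp_rot: [0.749, 0.662, -0.0, -0.0]
contact_force: [-0.7, 0.2, -3.4]
opening: 0.132
finger_force: 44.5
```

Call:
move_arm(moves=[[0, [0, 0, 0.001], [0, 0, 0]], [0, [0, 0, 0.0005], [0, 0, 0]], [0, [0, 0, 0.0005], [0, 0, 0]], [0, [0, 0, 0], [0, 0, 0]], [0, [0, 0, 0], [0, 0, 0]], [0, [0, 0, 0], [0, 0, 0]], [0, [0, 0, 0], [0, 0, 0]], [0, [0, 0, 0], [0, 0, 0]], [0, [0, 0, 0], [0, 0, 0]], [0, [0, 0, 0], [0, 0, 0]]])

```text
time: 9.62
eef_pos: [0.487, -0.1014, 0.1914]
tcp_rot: [0.749, 0.662, 0.0, 0.0]
contact_force: [-0.3, -0.6, -3.2]
opening: 0.13
finger_force: 44.5
```

Call:
move_arm(moves=[[0, [0, 0, 0.0005], [0, 0, 0]], [0, [0, 0, 0], [0, 0, 0]], [0, [0, 0, 0], [0, 0, 0]], [0, [0, 0, 0], [0, 0, 0]], [0, [0, 0, 0], [0, 0, 0]], [0, [0, 0, 0], [0, 0, 0]], [0, [0, 0, 0], [0, 0, 0]], [0, [0, 0, 0], [0, 0, 0]], [0, [0, 0, 0], [0, 0, 0]], [0, [0, 0, 0], [0, 0, 0]]])

```text
time: 10.45
eef_pos: [0.487, -0.1014, 0.1909]
tcp_rot: [0.749, 0.662, 0.0, 0.0]
contact_force: [-0.1, 0.1, -1.3]
opening: 0.133
finger_force: 44.8
```

Call:
move_arm(moves=[[0.25, [0, 0, 0], [0, 0, 0]], [0.25, [0, 0, 0], [0, 0, 0]], [0.25, [0, 0, 0], [0, 0, 0]], [0.25, [0, 0, 0], [0, 0, 0]], [0, [0, 0, 0], [0, 0, 0]], [0, [0, 0, 0], [0, 0, 0]], [0, [0, 0, 0], [0, 0, 0]], [0, [0, 0, 0], [0, 0, 0]], [0, [0, 0, 0], [0, 0, 0]], [0, [0, 0, 0], [0, 0, 0]]])

```text
time: 11.28
eef_pos: [0.4871, -0.1015, 0.1911]
tcp_rot: [0.749, 0.662, 0.0, 0.0]
contact_force: [-0.0, 0.5, 3.0]
opening: 0.135
finger_force: 46.1
```

```bash
python3 w.py pics/w4.png; python3 -c "
from plant import *
s=get_state();print(s['contact_force'],s['wrist_torque'],s['eef_pos'],s['opening'])"
```

```text
[ 0.4871 -0.1015  0.1911] [-0.41  -0.073  2.043 -0.     1.171 -0.287] (array([ 0.122 , -0.0272, -0.1389]), array([ 0.0005,  0.0002, -0.094 ]))
red [245.9, 95.4] [231, 82, 31, 27, 660] [ 0.4726 -0.0135  0.195 ]
red [322.6, 233.5] [311, 219, 24, 29, 578] [ 0.4917 -0.064   0.195 ]
orange [323.2, 355.0] [305, 284, 37, 141, 4660] [ 0.4885 -0.0914  0.23  ]
[-0.6672395   0.22578694  2.62660411] [ 0.01154322  0.10219482 -0.0343272 ] [ 0.48711771 -0.10149486  0.19114403] 0.13111477400141175
```

Call:
move_arm(moves=[[0, [-0.001, 0, -0.0003], [0, 0, 0]], [0, [-0.003, 0, 0], [0, 0, 0]], [0, [-0.005, 0, 0], [0, 0, 0]], [0, [-0.006, 0, 0], [0, 0, 0]], [0, [-0.006, 0, 0], [0, 0, 0]], [0, [-0.006, 0, 0], [0, 0, 0]], [0, [-0.006, 0, 0], [0, 0, 0]], [0, [-0.005, 0, 0], [0, 0, 0]], [0, [-0.003, 0, 0], [0, 0, 0]], [0, [-0.001, 0, 0], [0, 0, 0]]])

```text
time: 12.17
eef_pos: [0.4817, -0.1437, 0.1912]
tcp_rot: [0.749, 0.662, 0.0, 0.0]
contact_force: [0.4, 1.4, 2.4]
opening: 0.135
finger_force: 46.1
```

```bash
cat > f.py <<'E'
from plant import *
from h import *
s=get_state();yh=np.array([np.sin(.124),np.cos(.124)]);d=s['eef_pos'][:2]-[.479,-.1642]
F=s['contact_force'];print('ystore mm',(d@yh*1e3).round(2),'across mm',((d@[yh[1],-yh[0]])*1e3).round(2),'z',s['eef_pos'][2].round(4),'F along+y',(F[:2]@yh).round(2),'across',(F[:2]@[yh[1],-yh[0]]).round(2),'z',F[2].round(2),'T',s['wrist_torque'].round(3),rel(s,[*s['eef_pos']],YS)[1])
E
python3 f.py; python3 w.py pics/w5.png | grep -v blue
```

```text
ystore mm 20.65 across mm 0.18 z 0.1912 F along+y 1.4 across 0.23 z 2.38 T [ 0.223 -0.052 -0.   ] [ 0.     -0.      0.0005]
[ 0.4817 -0.1437  0.1912] [-0.492 -0.06   2.031  0.     1.171 -0.369] (array([ 0.1646, -0.0272, -0.1388]), array([ 0.    , -0.    , -0.0948]))
red [322.9, 117.6] [310, 105, 27, 26, 548] [ 0.4915 -0.0658  0.195 ]
orange [323.4, 355.2] [306, 283, 36, 142, 4651] [ 0.4832 -0.1338  0.23  ]
brass [343.6, 416.2] [335, 405, 14, 20, 169] [ 0.4837 -0.2134  0.17  ]
```

Call:
move_arm(moves=[[0, [-0.001, 0, -0.0003], [0, 0, 0]], [0, [-0.002, 0, 0], [0, 0, 0]], [0, [-0.003, 0, 0], [0, 0, 0]], [0, [-0.003, 0, 0], [0, 0, 0]], [0, [-0.003, 0, 0], [0, 0, 0]], [0, [-0.003, 0, 0], [0, 0, 0]], [0, [-0.003, 0, 0], [0, 0, 0]], [0, [-0.002, 0, 0], [0, 0, 0]], [0, [-0.001, 0, 0], [0, 0, 0]], [0, [0, 0, 0], [0, 0, 0]]])

```text
time: 13.05
eef_pos: [0.479, -0.1643, 0.1912]
tcp_rot: [0.749, 0.662, -0.0, 0.0]
contact_force: [-0.4, -0.8, -1.1]
opening: 0.136
finger_force: 46.0
```

```bash
python3 f.py
```

```text
ystore mm -0.14 across mm 0.05 z 0.1912 F along+y -0.8 across -0.32 z -1.07 T [-0.067 -0.014  0.021] [-0.0005  0.0005  0.0011]
```

Call:
move_arm(moves=[[0, [-0.001, 0, 0], [0, 0, 0]], [0, [-0.0015, 0, 0], [0, 0, 0]], [0, [-0.0015, 0, 0], [0, 0, 0]], [0, [-0.0015, 0, 0], [0, 0, 0]], [0, [-0.0015, 0, 0], [0, 0, 0]], [0, [-0.0015, 0, 0], [0, 0, 0]], [0, [-0.0015, 0, 0], [0, 0, 0]], [0, [-0.0015, 0, 0], [0, 0, 0]], [0, [-0.0015, 0, 0], [0, 0, 0]], [0, [-0.001, 0, 0], [0, 0, 0]]])

```text
time: 13.88
eef_pos: [0.4772, -0.1778, 0.1912]
tcp_rot: [0.749, 0.662, -0.0, -0.001]
contact_force: [0.2, 1.8, -2.4]
opening: 0.134
finger_force: 45.7
```

```bash
python3 f.py
```

```text
ystore mm -13.68 across mm -0.13 z 0.1912 F along+y 1.79 across 0.03 z -2.41 T [ 0.251  0.182 -0.021] [-0.0011 -0.0006  0.0012]
```

Call:
move_arm(moves=[[0, [-0.001, 0, 0.0002], [0, 0, 0]], [0, [-0.0015, 0, 0], [0, 0, 0]], [0, [-0.0015, 0, 0], [0, 0, 0]], [0, [-0.0015, 0, 0], [0, 0, 0]], [0, [-0.0015, 0, 0], [0, 0, 0]], [0, [-0.0015, 0, 0], [0, 0, 0]], [0, [-0.0015, 0, 0], [0, 0, 0]], [0, [-0.001, 0, 0], [0, 0, 0]], [0, [-0.001, 0, 0], [0, 0, 0]], [0, [0, 0, 0], [0, 0, 0]]])

```text
time: 14.72
eef_pos: [0.476, -0.1901, 0.1912]
tcp_rot: [0.749, 0.662, -0.0, 0.0]
contact_force: [-0.5, 0.2, -1.4]
opening: 0.133
finger_force: 45.7
```

```bash
python3 f.py;  python3 w.py pics/w6.png | grep -v blue
python3 - <<'E'
import cv2, numpy as np
from plant import *
b=cv2.imread('pics/w6.png');a=read_camera('top')[:,:,::-1];c=read_camera('scene')[:,:,::-1]
im=np.zeros((480,800,3),np.uint8); im[:,:400]=cv2.resize(b[160:480,190:457],(400,480)); im[:240,400:]=cv2.resize(a[180:300,320:520],(400,240)); im[240:,400:]=cv2.resize(c[160:280,240:440],(400,240))
cv2.imwrite('pics/l3.png',im)
E
```

```text
ystore mm -26.12 across mm 0.2 z 0.1912 F along+y 0.15 across -0.57 z -1.37 T [ 0.048  0.31  -0.052] [-0.0001  0.0006  0.0012]
[ 0.476  -0.1901  0.1912] [-5.780e-01 -3.700e-02  2.009e+00 -1.000e-03  1.170e+00 -4.550e-01] (array([ 0.2113, -0.0271, -0.1389]), array([-0.0002,  0.0006, -0.0941]))
orange [323.4, 355.0] [306, 283, 36, 142, 4624] [ 0.4774 -0.1801  0.23  ]
```

View pics/l3.png

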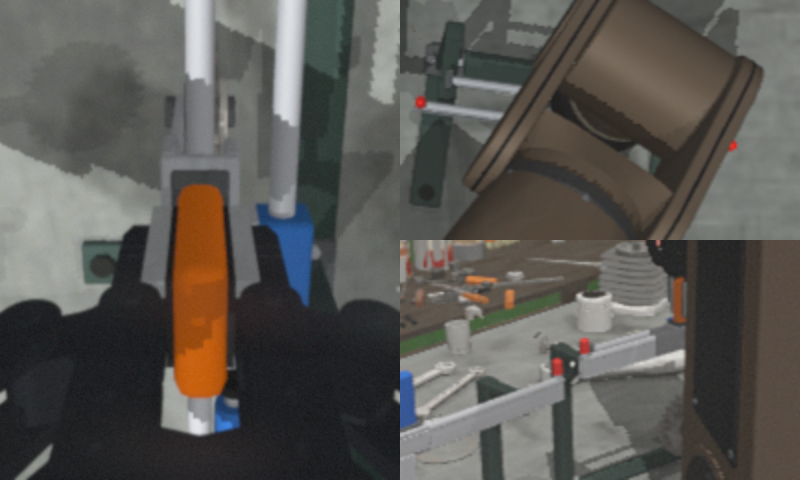

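The wrist view shows the carrier aligned on the rail and now alongside the blue carriage at crop (285,250). The side forces are small, so I keep pushing slowly.

Call:
move_arm(moves=[[0, [-0.001, 0, 0], [0, 0, 0]], [0, [-0.001, 0, 0], [0, 0, 0]], [0, [-0.001, 0, 0], [0, 0, 0]], [0, [-0.001, 0, 0], [0, 0, 0]], [0, [-0.001, 0, 0], [0, 0, 0]], [0, [-0.001, 0, 0], [0, 0, 0]], [0, [-0.001, 0, 0], [0, 0, 0]], [0, [-0.001, 0, 0], [0, 0, 0]], [0, [-0.001, 0, 0], [0, 0, 0]], [0, [-0.001, 0, 0], [0, 0, 0]]])

```text
time: 15.7
eef_pos: [0.4748, -0.1998, 0.1912]
tcp_rot: [0.749, 0.662, -0.0, -0.0]
contact_force: [-0.5, 1.3, -2.0]
opening: 0.135
finger_force: 45.7
```

```bash
python3 f.py
```

```text
ystore mm -35.8 across mm 0.22 z 0.1912 F along+y 1.26 across -0.65 z -2.01 T [ 0.22   0.369 -0.051] [-0.0001 -0.      0.0013]
```

Call:
move_arm(moves=[[0, [-0.001, 0, 0], [0, 0, 0]], [0, [-0.001, 0, 0], [0, 0, 0]], [0, [-0.001, 0, 0], [0, 0, 0]], [0, [-0.001, 0, 0], [0, 0, 0]], [0, [-0.001, 0, 0], [0, 0, 0]], [0, [-0.001, 0, 0], [0, 0, 0]], [0, [-0.001, 0, 0], [0, 0, 0]], [0, [-0.001, 0, 0], [0, 0, 0]], [0, [-0.001, 0, 0], [0, 0, 0]], [0, [-0.001, 0, 0], [0, 0, 0]]])

```text
time: 16.53
eef_pos: [0.4736, -0.2096, 0.1912]
tcp_rot: [0.749, 0.662, -0.0, -0.0]
contact_force: [-2.0, 0.5, -1.8]
opening: 0.133
finger_force: 45.7
```

```bash
python3 f.py
```

```text
ystore mm -45.77 across mm 0.23 z 0.1912 F along+y 0.25 across -2.03 z -1.76 T [ 0.232  0.348 -0.014] [-0.0001 -0.      0.0013]
```

Call:
move_arm(moves=[[0, [-0.001, 0, 0], [0, 0, 0]], [0, [-0.001, 0, 0], [0, 0, 0]], [0, [-0.001, 0, 0], [0, 0, 0]], [0, [-0.001, 0, 0], [0, 0, 0]], [0, [-0.001, 0, 0], [0, 0, 0]], [0, [-0.001, 0, 0], [0, 0, 0]], [0, [-0.001, 0, 0], [0, 0, 0]], [0, [0, 0, 0], [0, 0, 0]], [0, [0, 0, 0], [0, 0, 0]], [0, [0, 0, 0], [0, 0, 0]]])

```text
time: 17.37
eef_pos: [0.4727, -0.2167, 0.1912]
tcp_rot: [0.749, 0.662, -0.0, 0.0]
contact_force: [-2.4, 0.0, -1.9]
opening: 0.132
finger_force: 45.6
```

```bash
python3 f.py; sleep 0; python3 f.py
```

```text
ystore mm -52.92 across mm 0.26 z 0.1912 F along+y -0.27 across -2.34 z -1.91 T [0.003 0.359 0.005] [0.     0.0006 0.0014]
ystore mm -52.92 across mm 0.26 z 0.1912 F along+y -0.27 across -2.34 z -1.91 T [0.003 0.359 0.005] [0.     0.0006 0.0014]
```

Call:
move_arm(moves=[[0, [-0.001, 0, 0], [0, 0, 0]], [0, [-0.001, 0, 0], [0, 0, 0]], [0, [-0.001, 0, 0], [0, 0, 0]], [0, [-0.001, 0, 0], [0, 0, 0]], [0, [-0.001, 0, 0], [0, 0, 0]], [0, [-0.0005, 0, 0], [0, 0, 0]], [0, [0, 0, 0], [0, 0, 0]], [0, [0, 0, 0], [0, 0, 0]], [0, [0, 0, 0], [0, 0, 0]], [0, [0, 0, 0], [0, 0, 0]]])

```text
time: 18.2
eef_pos: [0.4721, -0.2221, 0.1912]
tcp_rot: [0.749, 0.662, -0.0, 0.0]
contact_force: [-2.6, -0.7, -1.6]
opening: 0.133
finger_force: 45.6
```

```bash
python3 f.py
```

```text
ystore mm -58.36 across mm 0.28 z 0.1912 F along+y -1.01 across -2.47 z -1.62 T [-0.032  0.327 -0.001] [0.     0.0004 0.0014]
```

Next I use small 0.5 mm rows, 3 mm per call.

Call:
move_arm(moves=[[0, [-0.0005, 0, 0], [0, 0, 0]], [0, [-0.0005, 0, 0], [0, 0, 0]], [0, [-0.0005, 0, 0], [0, 0, 0]], [0, [-0.0005, 0, 0], [0, 0, 0]], [0, [-0.0005, 0, 0], [0, 0, 0]], [0, [-0.0005, 0, 0], [0, 0, 0]], [0, [0, 0, 0], [0, 0, 0]], [0, [0, 0, 0], [0, 0, 0]], [0, [0, 0, 0], [0, 0, 0]], [0, [0, 0, 0], [0, 0, 0]]])

```text
time: 19.03
eef_pos: [0.4717, -0.2251, 0.1912]
tcp_rot: [0.749, 0.662, -0.0, 0.0]
contact_force: [-2.3, 1.3, -2.2]
opening: 0.131
finger_force: 45.6
```

```bash
python3 f.py
```

```text
ystore mm -61.29 across mm 0.29 z 0.1912 F along+y 1.02 across -2.46 z -2.2 T [0.056 0.3   0.005] [0.     0.0003 0.0013]
```

Call:
move_arm(moves=[[0, [-0.0005, 0, 0], [0, 0, 0]], [0, [-0.0005, 0, 0], [0, 0, 0]], [0, [-0.0005, 0, 0], [0, 0, 0]], [0, [-0.0005, 0, 0], [0, 0, 0]], [0, [-0.0005, 0, 0], [0, 0, 0]], [0, [0, 0, 0], [0, 0, 0]], [0, [0, 0, 0], [0, 0, 0]], [0, [0, 0, 0], [0, 0, 0]], [0, [0, 0, 0], [0, 0, 0]], [0, [0, 0, 0], [0, 0, 0]]])

```text
time: 19.87
eef_pos: [0.4714, -0.2275, 0.1912]
tcp_rot: [0.749, 0.662, -0.0, 0.0]
contact_force: [-2.8, -0.1, -2.4]
opening: 0.133
finger_force: 45.6
```

```bash
python3 f.py
```

```text
ystore mm -63.8 across mm 0.29 z 0.1912 F along+y -0.41 across -2.77 z -2.36 T [ 0.035  0.355 -0.009] [0.     0.0003 0.0013]
```

Call:
move_arm(moves=[[0, [-0.0005, 0, 0], [0, 0, 0]], [0, [-0.0005, 0, 0], [0, 0, 0]], [0, [-0.0005, 0, 0], [0, 0, 0]], [0, [-0.0005, 0, 0], [0, 0, 0]], [0, [-0.0005, 0, 0], [0, 0, 0]], [0, [0, 0, 0], [0, 0, 0]], [0, [0, 0, 0], [0, 0, 0]], [0, [0, 0, 0], [0, 0, 0]], [0, [0, 0, 0], [0, 0, 0]], [0, [0, 0, 0], [0, 0, 0]]])

```text
time: 20.7
eef_pos: [0.4711, -0.2298, 0.1912]
tcp_rot: [0.749, 0.662, 0.0, -0.0]
contact_force: [-2.0, 2.2, -1.7]
opening: 0.135
finger_force: 45.6
```

```bash
python3 f.py
```

```text
ystore mm -66.06 across mm 0.28 z 0.1912 F along+y 1.91 across -2.29 z -1.71 T [0.5   0.352 0.098] [-0.     -0.0003  0.0013]
```

Call:
move_arm(moves=[[0, [-0.0005, 0, 0], [0, 0, 0]], [0, [-0.0005, 0, 0], [0, 0, 0]], [0, [-0.0005, 0, 0], [0, 0, 0]], [0, [0, 0, 0], [0, 0, 0]], [0, [0, 0, 0], [0, 0, 0]], [0, [0, 0, 0], [0, 0, 0]], [0, [0, 0, 0], [0, 0, 0]], [0, [0, 0, 0], [0, 0, 0]], [0, [0, 0, 0], [0, 0, 0]], [0, [0, 0, 0], [0, 0, 0]]])

```text
time: 21.53
eef_pos: [0.4709, -0.2313, 0.1912]
tcp_rot: [0.749, 0.662, 0.0, -0.0]
contact_force: [-1.3, 4.4, -1.0]
opening: 0.135
finger_force: 45.8
```

```bash
python3 f.py
```

```text
ystore mm -67.6 across mm 0.31 z 0.1912 F along+y 4.19 across -1.82 z -1.04 T [0.83  0.228 0.049] [ 0.     -0.0002  0.0013]
```

Call:
move_arm(moves=[[0, [-0.0005, 0, 0], [0, 0, 0]], [0, [-0.0005, 0, 0], [0, 0, 0]], [0, [0, 0, 0], [0, 0, 0]], [0, [0, 0, 0], [0, 0, 0]], [0, [0, 0, 0], [0, 0, 0]], [0, [0, 0, 0], [0, 0, 0]], [0, [0, 0, 0], [0, 0, 0]], [0, [0, 0, 0], [0, 0, 0]], [0, [0, 0, 0], [0, 0, 0]], [0, [0, 0, 0], [0, 0, 0]]])

```text
time: 22.37
eef_pos: [0.4709, -0.2322, 0.1912]
tcp_rot: [0.749, 0.662, 0.0, -0.0]
contact_force: [-1.7, 4.3, -1.3]
opening: 0.132
finger_force: 45.9
```

```bash
python3 f.py
```

```text
ystore mm -68.52 across mm 0.38 z 0.1912 F along+y 4.01 across -2.22 z -1.26 T [0.943 0.138 0.008] [ 0.0002 -0.0006  0.0009]
```

Call:
move_arm(moves=[[0, [-0.0005, 0, 0], [0, 0, 0]], [0, [0, 0, 0], [0, 0, 0]], [0, [0, 0, 0], [0, 0, 0]], [0, [-0.0003, 0, 0], [0, 0, 0]], [0, [0, 0, 0], [0, 0, 0]], [0, [0, 0, 0], [0, 0, 0]], [0, [0, 0, 0], [0, 0, 0]], [0, [0, 0, 0], [0, 0, 0]], [0, [0, 0, 0], [0, 0, 0]], [0, [0, 0, 0], [0, 0, 0]]])

```text
time: 23.2
eef_pos: [0.4708, -0.2327, 0.1912]
tcp_rot: [0.749, 0.662, 0.001, -0.0]
contact_force: [0.7, 5.9, -0.8]
opening: 0.136
finger_force: 45.9
```

```bash
python3 f.py; python3 w.py pics/w7.png | grep brass
```

```text
ystore mm -69.0 across mm 0.39 z 0.1912 F along+y 5.94 across -0.04 z -0.82 T [ 1.094  0.128 -0.017] [ 0.0002 -0.0013  0.001 ]
brass [347.9, 240.4] [334, 218, 26, 39, 731] [ 0.485  -0.2078  0.17  ]
```

The side force has dropped to zero, which suggests the bolt snapped out. I check by eye.

```bash
python3 -c "
import cv2
b=cv2.imread('pics/w7.png');cv2.imwrite('pics/w7c.png',cv2.resize(b[170:330,250:450],(750,600)))"
```

```text
(no output)
```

View pics/w7c.png

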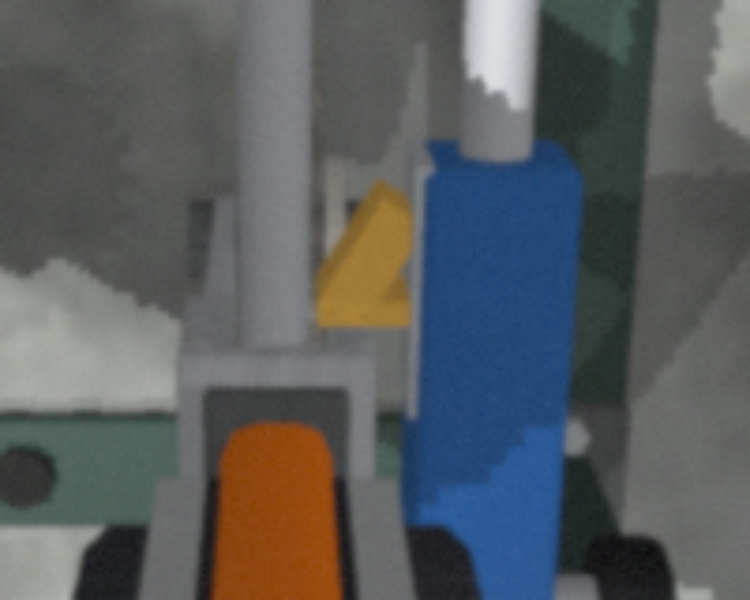

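The brass bolt is fully out behind the saddle's rear edge at crop (365,270), so the carrier is latched. I ease the push off, open slightly and rise straight up.

Call:
move_arm(moves=[[0, [0.0005, 0, 0], [0, 0, 0]], [0, [0.0005, 0, 0], [0, 0, 0]], [0, [0.0005, 0, 0], [0, 0, 0]], [0, [0.0005, 0, 0], [0, 0, 0]], [0, [0, 0, 0], [0, 0, 0]], [0.22, [0, 0, 0], [0, 0, 0]], [0.22, [0, 0, 0], [0, 0, 0]], [0.22, [0, 0, 0], [0, 0, 0]], [0.22, [0, 0, 0], [0, 0, 0]], [0.22, [0, 0, 0], [0, 0, 0]]])

```text
time: 24.08
eef_pos: [0.4713, -0.2317, 0.1918]
tcp_rot: [0.749, 0.662, 0.0, 0.001]
contact_force: [0.4, -0.2, -0.5]
opening: 0.22
finger_force: 0.0
```

```bash
python3 f.py
```

```text
ystore mm -67.94 across mm 0.67 z 0.1918 F along+y -0.15 across 0.38 z -0.51 T [-0.    -0.01   0.006] [0.0012 0.0011 0.0012]
```

Call:
move_arm(moves=[[0.22, [0, 0, -0.003], [0, 0, 0]], [0.22, [0, 0, -0.006], [0, 0, 0]], [0.22, [0, 0, -0.008], [0, 0, 0]], [0.22, [0, 0, -0.01], [0, 0, 0]], [0.22, [0, 0, -0.012], [0, 0, 0]], [0.22, [0, 0, -0.015], [0, 0, 0]], [0.22, [0, 0, -0.02], [0, 0, 0]], [0.22, [0, 0, -0.02], [0, 0, 0]], [0.22, [0, 0, -0.02], [0, 0, 0]], [0.22, [0, 0, -0.01], [0, 0, 0]]])

```text
time: 24.92
eef_pos: [0.4718, -0.2318, 0.3198]
tcp_rot: [0.749, 0.662, 0.001, 0.003]
contact_force: [0.2, 0.2, -0.4]
opening: 0.22
finger_force: 0.0
```

```bash
python3 f.py; python3 w.py pics/w8.png | egrep "brass|orange"
python3 - <<'E'
import cv2, numpy as np
from plant import *
b=cv2.imread('pics/w8.png');c=read_camera('scene')[:,:,::-1]
im=np.zeros((480,800,3),np.uint8); im[:,:400]=cv2.resize(b[130:450,190:457],(400,480)); im[:,400:]=cv2.resize(c[160:400,190:390],(400,480))
cv2.imwrite('pics/l4.png',im)
E
```

```text
ystore mm -67.99 across mm 1.26 z 0.3198 F along+y 0.25 across 0.18 z -0.38 T [0.026 0.017 0.004] [0.0053 0.0031 0.0015]
orange [320.9, 237.6] [312, 206, 19, 64, 1088] [ 0.4716 -0.2274  0.23  ]
brass [335.3, 184.5] [328, 172, 14, 22, 225] [ 0.4849 -0.2076  0.17  ]
```

View pics/l4.png

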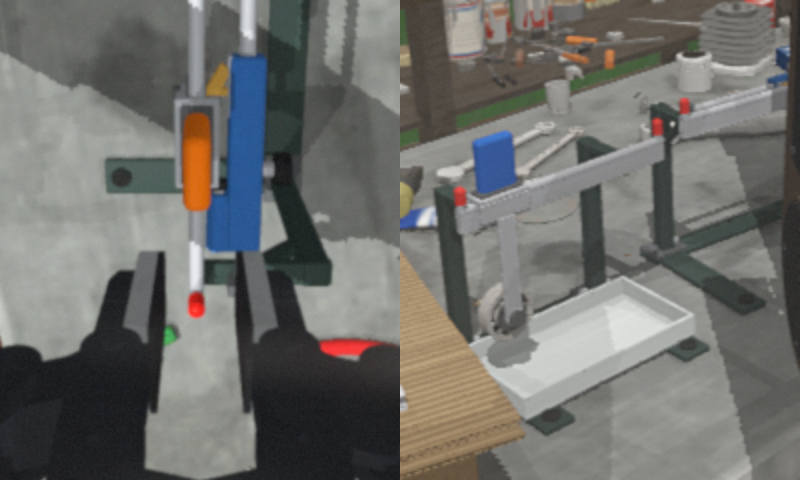

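The orange-gripped carrier sits level on the store rail, with the brass bolt out behind it at crop (217,80). The bearing carrier hangs where it was and the gripper is clear.

```bash
python3 -c "
from plant import *
print(sign_off())"
```

```text
the job is handed in; nothing more can be done
None
```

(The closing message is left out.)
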